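# Nest the parts cups and index the slide one hole

## Robot

A 6-joint arm with a two-finger parallel gripper is mounted at the origin on the work surface. World frame = base frame: x ahead of the robot, y to its left, z up, the work surface at z = 0. Lengths are in m, angles in rad, forces in N, time in s.
With the tool pointing down it reaches from about 0.35 to 0.975 m from the base axis. Payload 4.9 kg.
Tool frame: the origin (TCP) lies midway between the tips of the shut fingers; the grasp point (between the pads) lies 19 mm behind it; z points along the fingers, y is the line along which they close (so a half turn about z gives the same grasp; the last joint's range is limited). The gripper opens to 85 mm and grips with 20 to 120 N. Pads are 22 mm wide; open, the fingers measure 114 mm over their backs; the gripper's body (76 mm by 85 mm) begins 54 mm behind the grasp point. The pads swing forward as they close: fully open they stand 13 mm farther back than shut.
Start: joints at [-1.368, 0.053, 1.613, -0, 1.476, -0.119], TCP at [0.198, -0.593, 0.231] pointing down, gripper open.
Joint ranges: [-3.01, 3.01], [-1.01, 2.22], [0.06, 2.58], [-1.02, 4.17], [0.09, 2.62], [-3.14, 3.14]. Speed limits (rad/s): [2.57, 2.57, 3.14, 3.14, 3.14, 3.14].

## Interface

Orientations are given as a unit quaternion [w, x, y, z].
In Python, from plant import manip gives the robot as it stands.
- The arm moves only by the tool move_arm, never from a script. Its argument "increments" is one flat list of numbers, 5 for each row, row after row: the shift along the tool's x, y, z in mm, then the turn about the tool's z in rad, then the opening, from 0 (shut) to 1 (fully open). In form: [tx, ty, tz, spin, jaw, tx, ty, tz, spin, jaw, ...]. A call has 1 to 8 rows; each row shifts and turns the commanded pose from where the row before left it, along the tool's axes as they then stand; what a row does not reach is not made up. A row lasts 1/12 s, in which the tool goes at most 41.7 mm and 7.16 degrees, less where a joint would pass 70% of its speed; a pose out of reach is approached as far as the arm can. A call with a gripper value outside its range is refused whole. The fingers move at their own pace and stop on an object; the grip force is fixed at half the most. Time passes only in rows, so rows that do not move let the fingers close. It gives the time, the measured TCP pose, the force, the opening and the grip force at its end, in the units of the state.
- manip.state(): the state, without advancing time (a new reading comes with each control period).
- manip.grab_frame(name): name is "scene" or "top" or "wrist"; returns a dict with "image" (400x640x3 uint8, blue, green, red), "fov_y" (degrees; the focal length in pixels is half the picture's height over the tangent of half this angle, whatever the lens; pixels are square), "cx", "cy" (the principal point, pixels), "eye" and "rotation" of the camera in the world; the wrist camera has in their place "T_tool_cam" (4x4, takes a point from camera to tool coordinates, whose origin is the TCP and whose axes are the flange's). Camera axes: x right, y down, z forward; pixel columns grow to the right and rows downward; lengths in m; the calibration is good to about 2 mm. A picture is of the moment at which its call begins: read the wrist's pose just before it. There is no depth.
- manip.job_done(): hands the job in; it is judged then, once.
The state is a dict: "time": time; "joint_pos": joint angles; "joint_vel": joint speeds; "joint_efforts": joint torques, N m; "tool_pos": TCP position; "tool_rot": TCP orientation; "contact_force": force on the tool from outside, world axes, zero at the start; "ft_torque": the same for the moment, N m; "gripper_width": opening from 0.0 (shut) to 1.0 (fully open); "grasp_force": force on a finger pad.
Only numpy, scipy, OpenCV 4.12 (cv2) and the standard library are available. Lean on these libraries where they do the work, as an engineer would, in place of code of your own. Each camera call takes 0.05 s, during which the arm holds its last target. There are 200 camera calls.

## Task

Nest the two loose aluminium parts cups upright in the big cup on the bench slide in size order, first the middle cup into the big one, then the small cup into the middle one, letting each go. Then pull up the slide's black knob to free its locking pin, slide the carriage along to the next hole and push the knob fully down so that the pin is home in that hole; it springs up a little if let go, so finish while still holding the knob pressed fully down. Leave the loupe, the jar and the screwdriver where they are.

Things in the scene. Friction and masses are not known exactly. Their poses are not given: they have to be found in the camera images.
- rail: Fixed slide bed: aluminium bar 330 x 70 mm (dark foot 90 wide), top 22 mm above the table, three round 11 mm holes 60 apart on its centre line, dark stop block across its far end. Origin: on the table under the first hole, where the pin starts. x axis: level, along the bar towards the stop block (bar from -150 to +180 mm, holes at 0, 60, 120); z up.
- carriage (a joint): Travel of the grey carriage along the bed's x, m: 0 at the first hole (start), 0.060 next hole, 0.120 last. Friction about 1.5 N. Plate 170 x 76 mm, top 36 mm above the table, from 140 mm behind the pin to 30 mm ahead. It carries the plunger and, 95 mm behind the pin, the big cup, screwed fast (72 mm outer, 66 inner diameter, 30 tall).
- plunger (a joint): Height of the locking pin, m: 0 fully down (14 mm deep in the hole), about 0.004 left alone (spring; still locked), above 0.014 clear of the bed so the carriage can slide, 0.022 top stop. Spring 0.8 N/mm about the rest height: about 3 N keeps it fully down, 11 N holds it at 0.018. Let go off a hole it rests on the bed at 0.014. Pin 8 mm thick, round tip, 1.5 mm play.
- pull_knob: Black knurled pull knob on the pin, 26 mm diameter, 20 mm tall. Origin: centre of its top face (76 mm above the table when fully down, 80 at rest); z up. Below it a steel boss (22 mm diameter, top 48 mm above the table), 8 mm clear under the knob when fully down. Rises and slides with pin and carriage.
- next_hole (a point): Centre of the mouth of the next hole, on the bed's top face (22 mm above the table), 60 mm along the bed's x axis from the first hole.
- big_cup_floor (a point): Centre of the inner floor of the big cup on the carriage, 50 mm above the table. The rim is 16 mm higher; inner diameter 66 mm. Moves with the carriage.
- middle_cup: Loose middle cup, plain turned aluminium, 56 mm outer diameter, 50 mm inner, 36 mm tall, about 120 g, with a thick floor: inner floor 18 mm above its underside. Origin: centre of its underside; z up through its mouth. In the big cup its rim stands 20 mm above the big cup's rim.
- small_cup: Loose small cup, plain turned aluminium, 39 mm outer diameter, 34 mm tall, about 60 g. Origin: centre of its underside; z up through its mouth. In the middle cup its rim stands 16 mm above the middle cup's rim.
- loupe: Bystander: black eyepiece loupe standing on the bench, 38 mm diameter, 36 mm tall. Origin: centre of its underside.
- jar: Bystander: small clear capped jar, 44 mm diameter, 50 mm tall. Origin: centre of its underside.
- screwdriver: Bystander: screwdriver lying on the bench, 130 mm long. Origin: under its middle.
Mind the look-alikes: they are no part of the job. What is shaped like the middle_cup but yellow is not meant. What is shaped like the small_cup but blue is not meant.

How it is judged:
By the outcome, as a careful person would: the job done as asked, in the order asked, and still so for the second after the job is handed in, while the arm keeps its last pose, push and grip.
It also fails if it takes over 54 s, if anything falls off the work surface, if the arm or the gripper's body presses on something with over 40 N, if the wrist force passes 120 N, or if a joint passes its speed limit or range.

## Working session

There is one attempt and no reset: what is moved stays moved. The work goes in short steps, Python scripts to look and compute and a tool call to move; the robot and the scene stay as the last step left them, time stands still between calls to the robot, and variables do not carry over. Pictures are saved under pics/ and viewed, at most 10 in all, crops included, and the job is handed in when it is done.

Besides the shell and the picture viewer there is one more tool, called after ">>>" as a command line: name --argument value ..., lists and objects as JSON in quotes. move_arm: Moves the arm, as the interface text tells. Its arguments: {"type":"object","properties":{"increments":{"type":"array"}},"required":["increments"]}

```bash
mkdir -p pics
cat > h.py <<'E'
import numpy as np, cv2
from plant import manip
def grab(n):
    s=manip.state(); f=manip.grab_frame(n); f['s']=s; return f
def cam(f):
    foc=f['image'].shape[0]/2/np.tan(np.radians(f['fov_y'])/2)
    if 'eye' in f: return foc,np.array(f['eye']),np.array(f['rotation'])
    from scipy.spatial.transform import Rotation as R
    w,x,y,z=f['s']['tool_rot']; T=np.eye(4);T[:3,:3]=R.from_quat([x,y,z,w]).as_matrix();T[:3,3]=f['s']['tool_pos']
    M=T@np.array(f['T_tool_cam']); return foc,M[:3,3],M[:3,:3]
def ray(f,u,v,z):
    foc,e,Rm=cam(f); d=Rm@np.array([(u-f['cx'])/foc,(v-f['cy'])/foc,1]); return e+d*(z-e[2])/d[2]
def proj(f,p):
    foc,e,Rm=cam(f); q=Rm.T@(np.array(p)-e); return q[:2]/q[2]*foc+[f['cx'],f['cy']]
E
python3 - <<'E'
from h import *
ims=[]
for n in('scene','top'):
    f=grab(n); cv2.imwrite(f'pics/{n}0.png',f['image']); print(n,cam(f),f['cx'],f['cy'])
print(manip.state())
f=grab('wrist'); cv2.imwrite('pics/wrist0.png',f['image']); print(f['T_tool_cam'],f['fov_y'])
E
```

```text
scene (np.float64(441.0201104256009), array([ 1.16429722, -0.65067912,  0.81808125]), array([-0.40869173,  0.84336563,  0.31845475, -0.14245014])) 313.19822930559394 203.46789293092624
top (np.float64(427.4429058186943), array([0.49761845, 0.00732322, 1.09866256]), array([-0.03775274,  0.71154721, -0.70099307,  0.02973246])) 322.05797406935795 193.3871340218259
{'time': 0.1, 'joint_pos': array([-1.36800731e+00,  5.32754719e-02,  1.61413024e+00,  2.23205404e-05,
        1.47602085e+00, -1.19025148e-01]), 'joint_vel': array([ 1.00739033e-03, -2.78557200e-05, -1.90166713e-03, -2.37972933e-04,
       -2.73942114e-04,  7.31170280e-04]), 'joint_efforts': array([ 9.93625099e-05, -3.94899559e+01, -3.71364927e+01, -1.95127991e-04,
        3.84193962e-03, -7.02407679e-07]), 'tool_pos': array([ 0.19755852, -0.59236793,  0.2302113 ]), 'tool_rot': array([-9.16613241e-04,  9.87082118e-01,  1.60212517e-01, -2.72930348e-05]), 'contact_force': array([-0.60019094,  0.06062667, -0.92696429]), 'ft_torque': array([-0.01894125,  0.02258959, -0.02074878]), 'grasp_force': 0.0, 'gripper_width': 0.9993984211976292}
[[ 6.43308328e-04 -9.57226978e-01 -2.89337343e-01  7.34896635e-02]
 [ 9.99999613e-01  4.42197044e-04  7.60445011e-04 -8.34173249e-04]
 [-5.99974362e-04 -2.89337720e-01  9.57226892e-01 -1.42655896e-01]
 [ 0.00000000e+00  0.00000000e+00  0.00000000e+00  1.00000000e+00]] 58.15151425104374
```

View pics/top0.png

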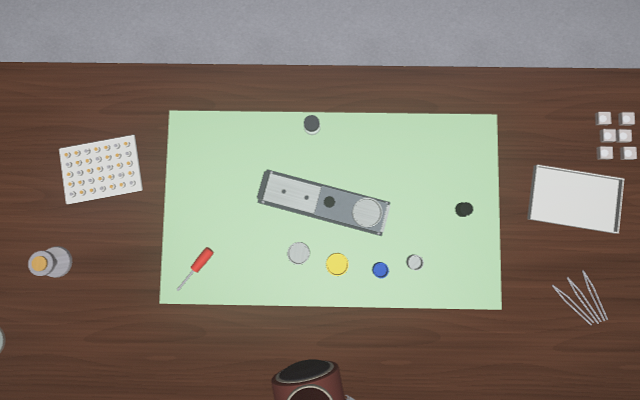

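View pics/scene0.png

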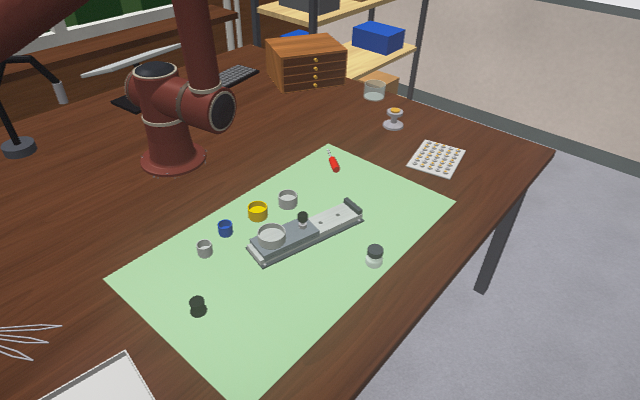

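The top view shows the candidates:
- Middle-shaped cups: grey at (298,252) and yellow at (337,263). The grey one is meant (plain aluminium).
- Small-shaped cups: blue at (380,270) and grey at (414,262). The grey one is meant.
- Knob at (329,202) and big cup at (367,212). The rail runs up-left to the stop at (264,185).

Next I'll measure these and make a confirming crop.

```bash
sed -i "s/if 'eye' in f: return foc,np.array(f\['eye'\]),np.array(f\['rotation'\])/if 'eye' in f:\n        from scipy.spatial.transform import Rotation as R\n        w,x,y,z=f['rotation']; return foc,np.array(f['eye']),R.from_quat([x,y,z,w]).as_matrix()/" h.py
python3 - <<'E'
from h import *
f=grab('top'); g=grab('scene')
def blobs(f,box):
    im=f['image']; hsv=cv2.cvtColor(im,cv2.COLOR_BGR2HSV)
    m=(~((hsv[...,0]>45)&(hsv[...,0]<75)&(hsv[...,1]>35)&(hsv[...,2]>120))).astype(np.uint8)
    x0,y0,x1,y1=box; k=np.zeros_like(m); k[y0:y1,x0:x1]=m[y0:y1,x0:x1]
    cs,_=cv2.findContours(k,cv2.RETR_EXTERNAL,cv2.CHAIN_APPROX_NONE)
    return [c for c in cs if cv2.contourArea(c)>60]
for c in blobs(f,(172,115,495,300)):
    (u,v),r=cv2.minEnclosingCircle(c); h=0.02
    print('top',(round(u),round(v)),round(r,1),ray(f,u,v,.036).round(4),ray(f,u,v,0).round(4),'rect',cv2.minAreaRect(c))
for c in blobs(g,(180,175,370,280)):
    print('scene',cv2.boundingRect(c),ray(g,*[q for q in cv2.minEnclosingCircle(c)[0]],.018).round(4))
# knob, dark
im=f['image']; gray=im.max(2)
k=np.zeros((400,640),np.uint8);k[192:212,318:340]=(gray[192:212,318:340]<75)
M=cv2.moments(k,True);u,v=M['m10']/M['m00'],M['m01']/M['m00'];print('knob',u,v,M['m00'],ray(f,u,v,.075))
# holes
for (a,b) in((283,191),(306,197)):
    w=gray[b-4:b+5,a-4:a+5].astype(float); w=np.clip(np.median(w)-20-w,0,None); yy,xx=np.mgrid[b-4:b+5,a-4:a+5]
    print('hole',ray(f,(w*xx).sum()/w.sum(),(w*yy).sum()/w.sum(),.022))
# circles
c=cv2.HoughCircles(cv2.resize(cv2.cvtColor(im[170:290,240:440],cv2.COLOR_BGR2GRAY),None,fx=4,fy=4,interpolation=cv2.INTER_CUBIC),cv2.HOUGH_GRADIENT,1,60,param1=120,param2=30,minRadius=20,maxRadius=75)
for x,y,r in c[0]: print('circ',x/4+240,y/4+170,r/4, ray(f,x/4+240,y/4+170,.036).round(4), ray(f,x/4+240,y/4+170,.066).round(4))
a=cv2.resize(im[175:290,255:445],None,fx=4,fy=4,interpolation=cv2.INTER_CUBIC); cv2.imwrite('pics/crop.png',a)
E
```

```text
top (194, 269) 26.7 [0.4076 0.334  0.036 ] [0.4046 0.3451 0.    ] rect ((193.04315185546875, 268.5782775878906), (11.022051811218262, 53.24498748779297), 42.709388732910156)
top (464, 209) 8.6 [ 0.5658 -0.3314  0.036 ] [ 0.5681 -0.3429  0.    ] rect ((463.7837829589844, 209.20266723632812), (13.809514999389648, 16.933094024658203), 80.53767395019531)
top (339, 248) 107.4 [ 0.4638 -0.0245  0.036 ] [ 0.4626 -0.0256  0.    ] rect ((338.2166748046875, 252.7926483154297), (208.83676147460938, 125.78541564941406), 14.826481819152832)
top (312, 125) 10.0 [0.7741 0.0497 0.036 ] [ 0.7834  0.0511 -0.    ] rect ((311.5, 124.5), (19.0, 17.0), 90.0)
scene (196, 239, 17, 19) [ 0.4357 -0.2113  0.018 ]
scene (217, 219, 16, 19) [ 0.4164 -0.1246  0.018 ]
scene (247, 200, 21, 23) [ 0.4277 -0.0161  0.018 ]
scene (246, 197, 118, 72) [0.5766 0.014  0.018 ]
scene (278, 189, 19, 21) [0.453  0.0807 0.018 ]
scene (180, 175, 96, 58) [ 0.341  -0.0511  0.018 ]
knob 328.75 197.75 4.0 [0.58526582 0.00346223 0.075     ]
hole [0.6052936 0.1185961 0.022    ]
hole [0.59060823 0.06053194 0.022     ]
circ 367.875 212.125 14.975 [ 0.5542 -0.0944  0.036 ] [ 0.5526 -0.0915  0.066 ]
circ 380.125 270.125 8.25 [ 0.4124 -0.1251  0.036 ] [ 0.4148 -0.1214  0.066 ]
circ 414.625 262.625 6.35 [ 0.4319 -0.2096  0.036 ] [ 0.4338 -0.2035  0.066 ]
```

View pics/crop.png

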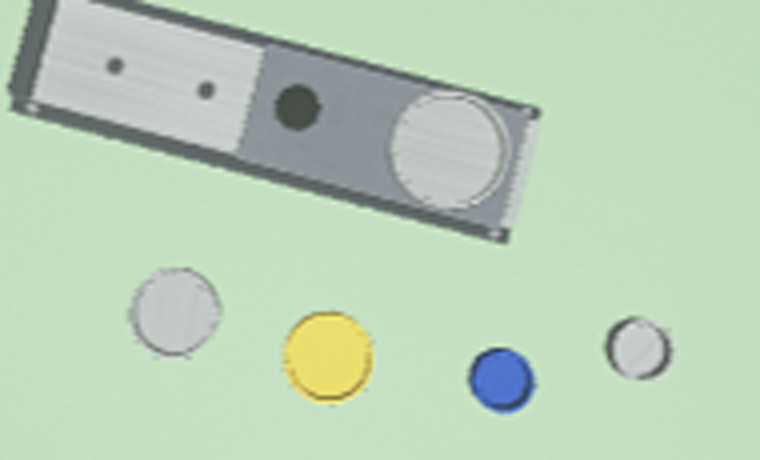

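The enlarged crop confirms it. The grey middle cup is at about (298.9,252.8), the grey small cup at (414.8,262.0), with the yellow and blue look-alikes between them. The holes are 59.9 mm apart in my measurement, as they should be. First I'll turn the tool so its x axis runs along the rail (about -1.0 rad).

>>> move_arm --increments '[0,0,0,-0.124,1,0,0,0,-0.124,1,0,0,0,-0.124,1,0,0,0,-0.124,1,0,0,0,-0.124,1,0,0,0,-0.124,1,0,0,0,-0.124,1,0,0,0,-0.124,1]'

```text
time: 0.92
tool_pos: [0.1976, -0.5928, 0.2311]
tool_rot: [-0.0, 0.79, 0.613, 0.0]
contact_force: [0.1, -0.1, 0.2]
gripper_width: 0.999
grasp_force: 0.0
```

```bash
cat >> h.py <<'E'
from scipy.spatial.transform import Rotation as R
def tool():
    s=manip.state(); w,x,y,z=s['tool_rot']; return np.array(s['tool_pos']),R.from_quat([x,y,z,w]).as_matrix()
def delta(p):
    t,M=tool(); return (M.T@(np.array(p)-t)*1000).round(1)
def xang():
    return np.arctan2(*tool()[1][[1,0],0])
E
python3 - <<'E'
from h import *
f=grab('top'); g=grab('scene')
m=ray(f,298.9,252.75,.036); s=ray(f,414.75,262,.034); print('mid',m,'small',s,'knob',ray(f,329.4,201.75,.08),'big',ray(f,367.25,212.5,.066))
for p in (m,s,ray(f,329.4,201.75,.08)): print('in scene',proj(g,p))
print(xang(),manip.state()['tool_pos'],delta([m[0],m[1],.16]))
E
```

```text
mid [0.45141716 0.07501605 0.036     ] small [ 0.43331897 -0.21031723  0.034     ] knob [0.57526963 0.00179451 0.08      ] big [ 0.55165584 -0.08999128  0.066     ]
in scene [285.39561259 194.54297107]
in scene [202.55946695 242.91990003]
in scene [300.130997   213.38105255]
1.3135070352026308 [ 0.19765485 -0.59278516  0.23108302] [710.4  75.5  71.3]
```

>>> move_arm --increments '[41,4.4,0,0,1,41,4.4,0,0,1,41,4.4,0,0,1,41,4.4,0,0,1,41,4.4,0,0,1,41,4.4,0,0,1,41,4.4,0,0,1,41,4.4,0,0,1]'

```text
time: 1.68
tool_pos: [0.3153, -0.2828, 0.2313]
tool_rot: [0.0, 0.793, 0.609, 0.0]
contact_force: [2.2, -0.9, -0.5]
gripper_width: 0.999
grasp_force: 0.0
```

>>> move_arm --increments '[41,4.4,0,0,1,41,4.4,0,0,1,41,4.4,0,0,1,41,4.4,0,0,1,41,4.4,0,0,1,41,4.4,0,0,1,41,4.4,0,0,1,41,4.4,0,0,1]'

```text
time: 2.35
tool_pos: [0.4327, 0.0259, 0.2317]
tool_rot: [0.001, 0.793, 0.609, 0.0]
contact_force: [1.9, -1.0, -0.3]
gripper_width: 0.997
grasp_force: 0.0
```

>>> move_arm --increments '[30,2,20,-0.01,1,20,2,30,0,1,0,0,20,0,1,0,0,0,0,1]'

```text
time: 2.68
tool_pos: [0.4456, 0.0723, 0.1561]
tool_rot: [-0.003, 0.789, 0.614, -0.004]
contact_force: [-0.1, -0.2, -0.9]
gripper_width: 1.001
grasp_force: 0.0
```

Run:
```python
from h import *
f=grab('wrist'); print(xang(),tool()[0]); cv2.imwrite('pics/w1.png',f['image'])
m=[.4514,.0750,.036]; print(proj(f,m),delta([m[0],m[1],.16]))
```

```text
1.322704980127819 [0.44695126 0.07156628 0.15870997]
[327.98721243 190.33523958] [ 4.4  3.5 -1.3]
```

View pics/w1.png

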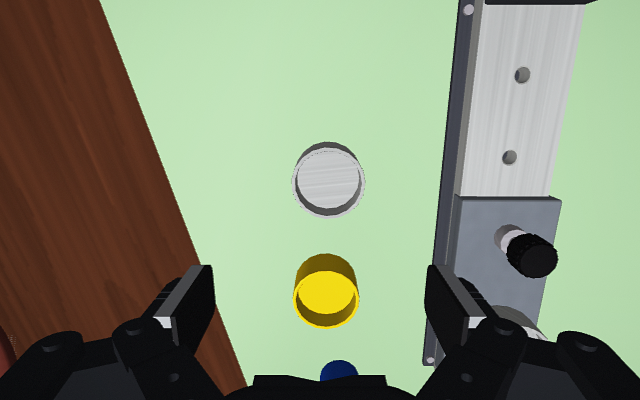

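The wrist view shows the grey middle cup with its rim centred near (328,181) and the yellow cup at (326,300). The fingers straddle both from lower down. I'll fit the rim next.

```bash
cat >> h.py <<'E'
def rim(f,box,z,lo=20,hi=60):
    x0,y0,x1,y1=box; g=cv2.resize(cv2.cvtColor(f['image'][y0:y1,x0:x1],cv2.COLOR_BGR2GRAY),None,fx=2,fy=2,interpolation=cv2.INTER_CUBIC)
    c=cv2.HoughCircles(g,cv2.HOUGH_GRADIENT,1,1,param1=150,param2=25,minRadius=2*lo,maxRadius=2*hi)
    out=[]
    for x,y,r in ([] if c is None else c[0][:6]):
        u,v=x/2+x0,y/2+y0; p=ray(f,u,v,z); q=ray(f,u+r/2,v,z); out.append((u,v,r/2,p.round(4),round(np.linalg.norm(p-q)*1000,1)))
    return out
E
python3 - <<'E'
from h import *
f=grab('wrist')
for o in rim(f,(270,120,390,240),.036): print(*o)
im=f['image']; hsv=cv2.cvtColor(im,cv2.COLOR_BGR2HSV)
m=(~((hsv[...,0]>45)&(hsv[...,0]<75)&(hsv[...,1]>25)&(hsv[...,2]>120))).astype(np.uint8)
k=np.zeros_like(m);k[120:240,270:390]=m[120:240,270:390]
c=max(cv2.findContours(k,0,1)[0],key=cv2.contourArea); print(cv2.boundingRect(c),cv2.fitEllipse(c))
print(f['s']['tool_pos'])
E
```

```text
325.25 175.75 31.0 [0.4537 0.0852 0.036 ] 23.4
325.75 181.25 33.0 [0.4531 0.0809 0.036 ] 25.0
325.75 182.25 32.05 [0.4529 0.0802 0.036 ] 24.3
324.75 182.25 32.0 [0.4522 0.0804 0.036 ] 24.2
324.75 177.75 36.3 [0.453  0.0837 0.036 ] 27.4
325.25 182.75 31.95 [0.4524 0.0799 0.036 ] 24.2
(289, 141, 73, 76) ((325.1870422363281, 179.21945190429688), (71.30158233642578, 75.2818603515625), 178.22732543945312)
[0.44695126 0.07156628 0.15870997]
```

Run:
```python
from h import *
print(delta([.4531,.081,.16]), delta([.4531,.081,.025]),xang())
print(manip.state()['contact_force'])
```

```text
[10.8  2.1  1. ] [ 10.9   2.3 136. ] 1.322130666929414
[ 0.22546074 -0.62869023  0.54321679]
```

>>> move_arm --increments '[10.8,2.2,0,0,1,0,0,0,0,1,0,0,0,0,1,0,0,0,0,1]'

```text
time: 3.12
tool_pos: [0.4545, 0.0808, 0.1627]
tool_rot: [0.001, 0.789, 0.614, 0.001]
contact_force: [-0.3, -0.0, 0.9]
gripper_width: 1.002
grasp_force: 0.0
```

Run:
```python
from h import *
f=grab('wrist')
for o in rim(f,(270,130,390,270),.036): print(*o)
print(f['s']['tool_pos'],delta([.4531,.081,.018]))
```

```text
318.25 185.25 32.0 [0.4551 0.0875 0.036 ] 24.7
318.25 194.25 31.2 [0.4533 0.0805 0.036 ] 24.3
317.75 191.75 33.65 [0.4534 0.0826 0.036 ] 26.1
317.25 196.25 35.85 [0.4521 0.0792 0.036 ] 27.9
316.75 194.25 31.15 [0.4522 0.0808 0.036 ] 24.2
317.75 186.75 31.05 [0.4544 0.0865 0.036 ] 24.0
[0.45445823 0.08076225 0.16271124] [-1.000e-01 -1.400e+00  1.444e+02]
```

>>> move_arm --increments '[0,-1.3,36,0,1,0,0,36,0,1,0,0,30,0,1,0,0,22,0,1,0,0,12,0,1,0,0,8,0,1,0,0,0,0,1,0,0,0,0,1]'

```text
time: 3.83
tool_pos: [0.4528, 0.0812, 0.0178]
tool_rot: [0.0, 0.789, 0.614, 0.0]
contact_force: [0.6, 0.5, 0.2]
gripper_width: 0.998
grasp_force: 0.0
```

>>> move_arm --increments '[0,0,0,0,0.4,0,0,0,0,0.4,0,0,0,0,0.4,0,0,0,0,0.4,0,0,0,0,0.4,0,0,0,0,0.4,0,0,0,0,0.4,0,0,0,0,0.4]'

```text
time: 4.5
tool_pos: [0.454, 0.0814, 0.0195]
tool_rot: [0.001, 0.789, 0.615, 0.001]
contact_force: [-1.6, -0.8, 6.8]
gripper_width: 0.632
grasp_force: 62.4
```

>>> move_arm --increments '[0,0,-15,0,0.4,0,0,-30,0,0.4,0,0,-35,0,0.4,0,0,-35,0,0.4,0,0,-30,0,0.4,0,0,-20,0,0.4,0,0,-9,0,0.4,0,0,0,0,0.4]'

```text
time: 5.17
tool_pos: [0.4539, 0.0814, 0.1943]
tool_rot: [0.002, 0.789, 0.615, 0.002]
contact_force: [0.4, -0.5, -1.5]
gripper_width: 0.635
grasp_force: 63.9
```

Run:
```python
from h import *
print(delta([.5525,-.0905,.193]),xang(),manip.state()['gripper_width'])
```

```text
[-142.6  137.6    1.9] 1.3238444513343843 0.6348877064745745
```

>>> move_arm --increments '[-15,15,0,0,0.4,-25,24,0,0,0.4,-28,27,0,0,0.4,-28,27,0,0,0.4,-25,24,0,0,0.4,-15,15,0,0,0.4,-6.6,5.6,1.9,0,0.4,0,0,0,0,0.4]'

```text
time: 5.83
tool_pos: [0.5501, -0.0917, 0.1865]
tool_rot: [-0.002, 0.79, 0.614, -0.001]
contact_force: [-0.1, -0.2, -1.6]
gripper_width: 0.631
grasp_force: 63.9
```

>>> move_arm --increments '[0,0,0,0,0.4,0,0,0,0,0.4,0,0,0,0,0.4]'

```text
time: 6.08
tool_pos: [0.5503, -0.0892, 0.1889]
tool_rot: [-0.0, 0.788, 0.615, -0.0]
contact_force: [0.5, -0.0, -0.6]
gripper_width: 0.629
grasp_force: 63.9
```

Run:
```python
from h import *
f=grab('wrist'); cv2.imwrite('pics/w2.png',f['image'])
for o in rim(f,(240,120,400,300),.066,34,60): print(*o)
t=f['s']['tool_pos'];print(t,xang()); print(proj(f,[.5525,-.0905,.066]))
```

```text
325.25 190.75 46.35 [ 0.5548 -0.087   0.066 ] 35.4
327.25 189.75 44.7 [ 0.5565 -0.0866  0.066 ] 34.1
325.75 192.75 48.15 [ 0.5548 -0.0886  0.066 ] 36.8
325.25 193.25 48.55 [ 0.5544 -0.0889  0.066 ] 37.2
326.75 189.25 41.95 [ 0.5562 -0.0861  0.066 ] 32.0
325.25 189.75 46.35 [ 0.555  -0.0862  0.066 ] 35.4
[ 0.55027102 -0.08924907  0.18892566] 1.3253824303460742
[323.36233099 195.75117466]
```

View pics/w2.png

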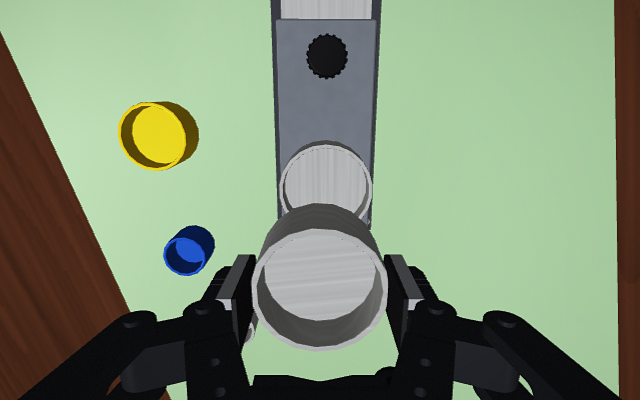

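Picture: the middle cup is held upright, its rim near (320,289). The big cup's rim is near (326,191) and the knob at (327,56). I'll work out the alignment of cup to cup from the same image.

Run:
```python
from h import *
f=grab('wrist')
zt=f['s']['tool_pos'][2]
for o in rim(f,(230,190,410,370),zt+.0175,55,75): print(*o)
for o in rim(f,(270,130,385,215),.066,40,52): print(*o)
c=cv2.cvtColor(f['image'],cv2.COLOR_BGR2GRAY)[30:85,295:360]; m=(c<60).astype(np.uint8); M=cv2.moments(m,True); u,v=M['m10']/M['m00']+295,M['m01']/M['m00']+30
print('knob',u,v,(M['m00']/np.pi)**.5,ray(f,u,v,.08)); print(f['s']['tool_pos'],delta([.5548,-.087,.189]))
```

```text
317.25 275.25 71.95 [ 0.5507 -0.0822  0.2068] 27.9
323.25 286.25 59.8 [ 0.5519 -0.0874  0.2068] 23.4
324.75 286.75 58.55 [ 0.5524 -0.0878  0.2068] 22.9
320.25 281.25 65.25 [ 0.5512 -0.085   0.2068] 25.4
315.75 287.75 59.25 [ 0.5488 -0.0874  0.2068] 23.2
317.25 284.75 62.0 [ 0.5497 -0.0862  0.2068] 24.2
327.25 189.25 44.55 [ 0.5569 -0.0865  0.066 ] 34.0
325.25 192.25 47.85 [ 0.5548 -0.0884  0.066 ] 36.7
325.25 191.25 46.75 [ 0.555  -0.0876  0.066 ] 35.8
325.25 189.75 46.2 [ 0.5553 -0.0865  0.066 ] 35.3
326.75 188.75 44.55 [ 0.5566 -0.086   0.066 ] 34.0
324.75 190.75 46.2 [ 0.5547 -0.0871  0.066 ] 35.3
knob 326.0633001422475 55.834992887624466 21.15522866750463 [0.57789288 0.00465904 0.08      ]
[ 0.55046314 -0.08936245  0.18926048] [3.5 3.4 0.5]
```

>>> move_arm --increments '[3.4,3.4,20,0,0.4,0,0,28,0,0.4,0,0,25,0,0.4,0,0,15,0,0.4,0,0,8,0,0.4,0,0,4,0,0.4,0,0,4,0,0.4,0,0,4,0,0.4]'

```text
time: 6.85
tool_pos: [0.5562, -0.0883, 0.0827]
tool_rot: [0.001, 0.789, 0.615, 0.001]
contact_force: [0.3, 0.6, -1.1]
gripper_width: 0.634
grasp_force: 63.9
```

>>> move_arm --increments '[0,0,2,0,0.4,0,0,2,0,0.4,0,0,2,0,0.4,0,0,2,0,0.4,0,0,1,0,0.4,0,0,1,0,0.4]'

```text
time: 7.35
tool_pos: [0.5551, -0.0882, 0.0714]
tool_rot: [0.0, 0.789, 0.615, 0.0]
contact_force: [-0.0, -0.5, -1.7]
gripper_width: 0.631
grasp_force: 63.9
```

>>> move_arm --increments '[0,0,1,0,0.4,0,0,1,0,0.4,0,0,0,0,0.4,0,0,0,0,0.4]'

```text
time: 7.68
tool_pos: [0.5553, -0.0882, 0.0696]
tool_rot: [0.0, 0.789, 0.615, 0.0]
contact_force: [0.5, -0.5, -0.9]
gripper_width: 0.629
grasp_force: 63.9
```

>>> move_arm --increments '[0,0,0.5,0,0.4,0,0,0,0,0.7,0,0,0,0,0.8,0,0,0,0,0.9,0,0,0,0,0.9,0,0,0,0,0.9,0,0,-8,0,0.9,0,0,-25,0,0.9]'

```text
time: 8.35
tool_pos: [0.552, -0.0872, 0.0982]
tool_rot: [-0.003, 0.789, 0.615, -0.002]
contact_force: [-0.1, 0.8, -0.3]
gripper_width: 0.902
grasp_force: 0.0
```

>>> move_arm --increments '[0,0,-35,0,0.9,0,0,-35,0,0.9,0,0,-20,0,0.9,0,0,-10,0,0.9,0,0,0,0,0.9,0,0,0,0,0.9]'

```text
time: 8.85
tool_pos: [0.5549, -0.0881, 0.2015]
tool_rot: [-0.0, 0.789, 0.615, -0.0]
contact_force: [-0.3, -0.1, -0.7]
gripper_width: 0.899
grasp_force: 0.0
```

Run:
```python
from h import *
f=grab('wrist'); cv2.imwrite('pics/w3.png',f['image'])
for o in rim(f,(250,120,400,300),.086,30,60): print(*o)
print(f['s']['tool_pos'],xang(),delta([.4345,-.2105,.193]))
```

```text
318.25 188.25 42.9 [ 0.5553 -0.0808  0.086 ] 31.8
321.75 188.25 42.45 [ 0.5578 -0.0814  0.086 ] 31.5
320.25 186.75 44.8 [ 0.557 -0.08   0.086] 33.2
319.75 189.25 33.15 [ 0.5562 -0.0818  0.086 ] 24.6
320.75 189.25 33.3 [ 0.5569 -0.082   0.086 ] 24.7
319.75 181.75 40.9 [ 0.5576 -0.0763  0.086 ] 30.2
[ 0.55485377 -0.08806689  0.20151004] 1.3237812154239437 [-148.2  -86.     7.3]
```

View pics/w3.png

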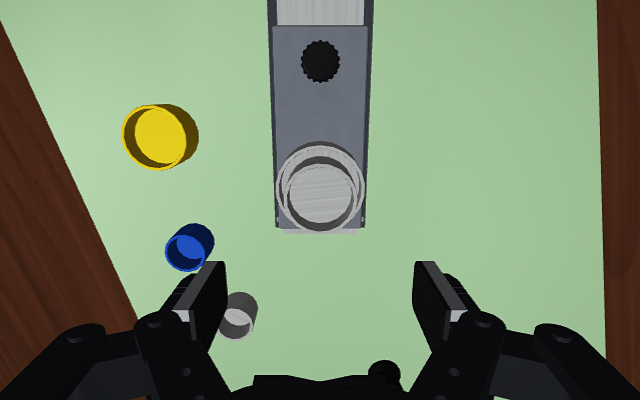

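The middle cup sits upright inside the big cup, with its rim near (320,196). The small cup is visible at (238,315).

>>> move_arm --increments '[-10,-6,0,0,1,-25,-15,0,0,1,-32,-19,5,0,1,-32,-19,10,0,1,-26,-15,15,0,1,-15,-9,8,0,1,-5,-3,2,0,1,0,0,0,0,1]'

```text
time: 9.57
tool_pos: [0.434, -0.2079, 0.1594]
tool_rot: [-0.002, 0.79, 0.614, -0.001]
contact_force: [-0.2, 0.3, 0.2]
gripper_width: 1.0
grasp_force: 0.0
```

>>> move_arm --increments '[0,0,0,0,1,0,0,0,0,1,0,0,0,0,1]'

```text
time: 9.82
tool_pos: [0.4372, -0.2073, 0.1625]
tool_rot: [0.0, 0.788, 0.615, 0.0]
contact_force: [0.2, -0.5, -0.3]
gripper_width: 1.003
grasp_force: 0.0
```

Run:
```python
from h import *
f=grab('wrist'); cv2.imwrite('pics/w4.png',f['image'])
for o in rim(f,(260,130,380,270),.034,15,32): print(*o)
print(f['s']['tool_pos'],xang(),proj(f,[.435,-.207,.034]))
```

```text
317.75 196.25 20.95 [ 0.4349 -0.2095  0.034 ] 16.4
318.75 187.25 21.35 [ 0.4375 -0.2026  0.034 ] 16.6
317.75 186.75 21.5 [ 0.4368 -0.2021  0.034 ] 16.7
317.75 187.75 22.1 [ 0.4366 -0.2028  0.034 ] 17.2
316.75 187.25 21.35 [ 0.4359 -0.2023  0.034 ] 16.6
317.25 194.75 22.4 [ 0.4348 -0.2082  0.034 ] 17.5
[ 0.43715782 -0.20727004  0.16253951] 1.325380306866353 [317.05939754 193.2235174 ]
```

View pics/w4.png

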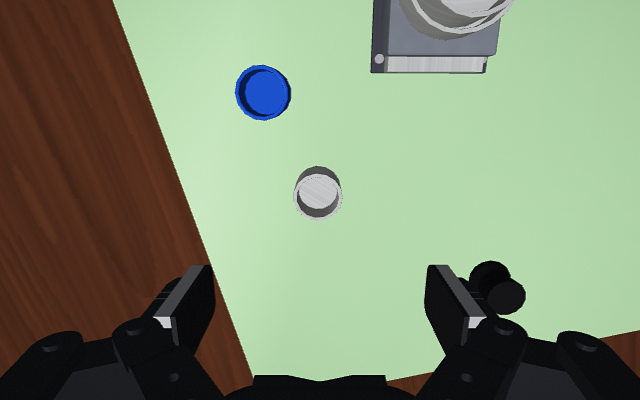

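Small grey cup: rim centre (317.5,195), ray gives about (0.435,-0.2085). The blue one is at (263,92), out of the way.

>>> move_arm --increments '[-1.7,-1.8,36,0,1,0,0,36,0,0.9,0,0,30,0,0.8,0,0,20,0,0.8,0,0,12,0,0.8,0,0,7.5,0,0.8,0,0,0,0,0.8,0,0,0,0,0.7]'

```text
time: 10.53
tool_pos: [0.435, -0.2093, 0.0214]
tool_rot: [0.001, 0.789, 0.615, 0.0]
contact_force: [0.2, -1.1, -0.3]
gripper_width: 0.705
grasp_force: 0.0
```

>>> move_arm --increments '[0,0,0,0,0.3,0,0,0,0,0.2,0,0,0,0,0.2,0,0,0,0,0.2,0,0,0,0,0.2,0,0,0,0,0.2,0,0,0,0,0.2,0,0,0,0,0.2]'

```text
time: 11.2
tool_pos: [0.4356, -0.2099, 0.0228]
tool_rot: [0.002, 0.789, 0.615, 0.001]
contact_force: [-0.4, 1.4, 7.0]
gripper_width: 0.429
grasp_force: 59.3
```

>>> move_arm --increments '[0,0,-15,0,0.2,0,0,-30,0,0.2,0,0,-38,0,0.2,0,0,-38,0,0.2,5,3,-35,0,0.2,15,9,-25,0,0.2,28,16,-9,0,0.2,32,18,0,0,0.2]'

```text
time: 11.87
tool_pos: [0.5007, -0.1436, 0.2161]
tool_rot: [0.004, 0.79, 0.613, 0.002]
contact_force: [0.9, 0.2, -0.7]
gripper_width: 0.424
grasp_force: 60.3
```

>>> move_arm --increments '[30,18,0,0,0.2,20,12,0,0,0.2,10,6,0,0,0.2,5,3,0,0,0.2,0,0,0,0,0.2,0,0,0,0,0.2,0,0,0,0,0.2,0,0,0,0,0.2]'

```text
time: 12.53
tool_pos: [0.5513, -0.09, 0.2104]
tool_rot: [0.0, 0.789, 0.614, -0.0]
contact_force: [-0.0, 0.1, -0.4]
gripper_width: 0.422
grasp_force: 60.3
```

Run:
```python
from h import *
f=grab('wrist'); im=f['image']; cv2.imwrite('pics/w5.png',im)
for o in rim(f,(250,120,400,260),.086,30,42): print(*o)
c=cv2.cvtColor(im,cv2.COLOR_BGR2GRAY)[20:110,280:370]; m=(c<60).astype(np.uint8); M=cv2.moments(m,True); u,v=M['m10']/M['m00']+280,M['m01']/M['m00']+20
print('knob',u,v,(M['m00']/np.pi)**.5,ray(f,u,v,.08)); print(f['s']['tool_pos'],xang(),manip.state()['gripper_width'])
```

```text
325.25 182.25 41.7 [ 0.5575 -0.0818  0.086 ] 31.8
322.25 182.25 41.7 [ 0.5553 -0.0812  0.086 ] 31.8
324.75 181.75 41.7 [ 0.5572 -0.0813  0.086 ] 31.8
325.75 181.75 41.15 [ 0.558  -0.0815  0.086 ] 31.4
323.75 175.75 39.5 [ 0.5576 -0.0766  0.086 ] 30.0
321.25 181.75 41.15 [ 0.5547 -0.0806  0.086 ] 31.4
knob 325.5576148267526 58.46091861402095 19.875174684869673 [0.57913733 0.00406473 0.08      ]
[ 0.55131863 -0.09003258  0.2104112 ] 1.322357900393784 0.4264945625340152
```

View pics/w5.png

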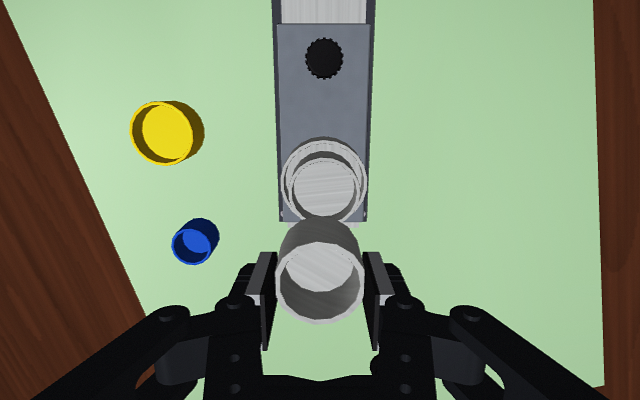

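The small cup is held upright at (320,282), above the middle cup's rim at (325,185). I'll shift to match the middle cup's release point, then lower it.

>>> move_arm --increments '[2.1,3.5,20,0,0.2,0,0,28,0,0.2,0,0,22,0,0.2,0,0,15,0,0.2,0,0,8,0,0.2,0,0,4,0,0.2,0,0,4,0,0.2,0,0,4,0,0.2]'

```text
time: 13.25
tool_pos: [0.5567, -0.0884, 0.1065]
tool_rot: [0.001, 0.789, 0.615, 0.001]
contact_force: [0.4, -0.0, -1.0]
gripper_width: 0.427
grasp_force: 60.3
```

>>> move_arm --increments '[0,0,3,0,0.2,0,0,3,0,0.2,0,0,2,0,0.2,0,0,2,0,0.2,0,0,1.5,0,0.2,0,0,1,0,0.2,0,0,0,0,0.2]'

```text
time: 13.83
tool_pos: [0.5558, -0.0879, 0.0927]
tool_rot: [-0.0, 0.789, 0.615, -0.0]
contact_force: [0.4, -0.3, -0.8]
gripper_width: 0.428
grasp_force: 60.3
```

>>> move_arm --increments '[0,0,1,0,0.2,0,0,0.8,0,0.2,0,0,0,0,0.2,0,0,0,0,0.2]'

```text
time: 14.17
tool_pos: [0.5558, -0.0879, 0.0911]
tool_rot: [-0.0, 0.789, 0.615, -0.0]
contact_force: [0.1, -0.6, -1.2]
gripper_width: 0.425
grasp_force: 60.3
```

>>> move_arm --increments '[0,0,0,0,0.5,0,0,0,0,0.65,0,0,0,0,0.7,0,0,0,0,0.7,0,0,0,0,0.7,0,0,-8,0,0.7,0,0,-25,0,0.7,0,0,-35,0,0.7]'

```text
time: 14.83
tool_pos: [0.5534, -0.0872, 0.1565]
tool_rot: [-0.003, 0.789, 0.615, -0.002]
contact_force: [0.0, -0.4, -0.0]
gripper_width: 0.704
grasp_force: 0.0
```

>>> move_arm --increments '[0,0,-35,0,0.7,0,0,-20,0,0.7,0,0,-10,0,0.7,0,0,0,0,0.7,0,0,0,0,0.7,0,0,0,0,0.7]'

```text
time: 15.33
tool_pos: [0.5548, -0.0876, 0.2217]
tool_rot: [-0.002, 0.789, 0.615, -0.001]
contact_force: [-0.3, -0.7, -0.8]
gripper_width: 0.699
grasp_force: 0.0
```

Run:
```python
from h import *
f=grab('wrist'); im=f['image']
c=cv2.cvtColor(im,cv2.COLOR_BGR2GRAY)[20:110,270:370]; m=(c<60).astype(np.uint8); M=cv2.moments(m,True); u,v=M['m10']/M['m00']+270,M['m01']/M['m00']+20
k=ray(f,u,v,.08);print('knob',u,v,(M['m00']/np.pi)**.5,k,delta([k[0],k[1],.16])); print(f['s']['tool_pos'],xang())
g=grab('scene')['image']; a=cv2.resize(g[175:280,220:380],None,fx=2.4,fy=2.4,interpolation=cv2.INTER_CUBIC)
b=cv2.resize(im[20:270,200:440],None,fx=1.008,fy=1.008)[:252,:242]
cv2.imwrite('pics/chk.png',np.hstack([a[:252],np.pad(b,((0,252-b.shape[0]),(0,0),(0,0)))]))
```

```text
knob 321.62044653349 61.60634547591069 23.275812043510143 [0.57904362 0.00623274 0.08      ] [96.9  1.  61.4]
[ 0.55475977 -0.0875963   0.22171657] 1.3237132407073204
```

View pics/chk.png

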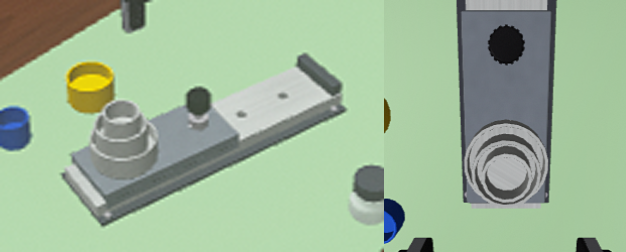

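Both cups are nested upright: the left crop shows three stepped rims near (122,140), the right crop shows concentric rims at (507,165). Next is the knob, at right (507,45).

>>> move_arm --increments '[15,0,0,0,0.7,28,0.5,10,0,0.6,28,0,20,0,0.6,17,0,25,0,0.6,7,0,5,0,0.6,0,0,0,0,0.6,0,0,0,0,0.6,0,0,0,0,0.6]'

```text
time: 16.1
tool_pos: [0.5802, 0.0031, 0.1653]
tool_rot: [0.001, 0.789, 0.614, 0.0]
contact_force: [-0.1, -0.6, 0.6]
gripper_width: 0.602
grasp_force: 0.0
```

Run:
```python
from h import *
f=grab('wrist'); im=f['image']
c=cv2.cvtColor(im,cv2.COLOR_BGR2GRAY)[130:290,250:390]; m=(c<60).astype(np.uint8)
n,l,st,ce=cv2.connectedComponentsWithStats(m); i=1+np.argmax(st[1:,4]); u,v=ce[i]+[250,130]; print(st[i],(st[i,4]/np.pi)**.5,u,v)
k=ray(f,u,v,.08);print(k,delta([k[0],k[1],.063]),f['s']['tool_pos'],delta([.5783,.0035,.063]))
```

```text
[  47   51   40   45 1374] 20.91310076522677 316.50727802037846 203.90393013100436
[0.57899466 0.00783639 0.08      ] [  4.4  -2.8 102.8] [0.58016299 0.00312658 0.1653387 ] [  0.   -2.4 102.8]
```

>>> move_arm --increments '[2.5,-2.6,25,0,0.6,0,0,30,0,0.6,0,0,22,0,0.6,0,0,14,0,0.6,0,0,8,0,0.6,0,0,3.5,0,0.6,0,0,0,0,0.6,0,0,0,0,0.6]'

```text
time: 16.82
tool_pos: [0.5789, 0.0068, 0.0632]
tool_rot: [0.001, 0.789, 0.615, 0.001]
contact_force: [-0.4, 0.4, 0.4]
gripper_width: 0.599
grasp_force: 0.0
```

>>> move_arm --increments '[0,0,0,0,0.3,0,0,0,0,0.1,0,0,0,0,0.1,0,0,0,0,0.1,0,0,0,0,0.1,0,0,0,0,0.1,0,0,0,0,0.1,0,0,0,0,0.1]'

```text
time: 17.48
tool_pos: [0.579, 0.0069, 0.0624]
tool_rot: [0.001, 0.789, 0.615, 0.001]
contact_force: [6.4, -0.6, 1.4]
gripper_width: 0.278
grasp_force: 58.9
```

>>> move_arm --increments '[0,0.8,-2,0,0.1,0,0,-4,0,0.1,0,0,-4,0,0.1,0,0,-4,0,0.1,0,0,-1.5,0,0.1,0,0,0,0,0.1,0,0,0,0,0.1]'

```text
time: 18.07
tool_pos: [0.5788, 0.0069, 0.0755]
tool_rot: [0.001, 0.789, 0.615, 0.001]
contact_force: [10.1, -1.4, -9.7]
gripper_width: 0.272
grasp_force: 59.4
```

>>> move_arm --increments '[0,-1.2,-1.5,0,0.1,0,0,0,0,0.1,0,0,0,0,0.1,0,0,0,0,0.1]'

```text
time: 18.4
tool_pos: [0.5786, 0.007, 0.0773]
tool_rot: [0.002, 0.789, 0.615, 0.002]
contact_force: [12.5, -0.6, -10.4]
gripper_width: 0.276
grasp_force: 59.4
```

>>> move_arm --increments '[0,3.5,0,0,0.1,0,0,0,0,0.1,0,0,0,0,0.1,0,0,0,0,0.1]'

```text
time: 18.73
tool_pos: [0.5791, 0.0068, 0.0766]
tool_rot: [-0.001, 0.789, 0.615, -0.001]
contact_force: [2.5, 1.5, -10.0]
gripper_width: 0.268
grasp_force: 59.6
```

>>> move_arm --increments '[4,0,0,0,0.1,8,0,0,0,0.1,10,0,0,0,0.1,10,0,0,0,0.1,10,0,0,0,0.1,8,0,0,0,0.1,4,0,0,0,0.1,0,0,0,0,0.1]'

```text
time: 19.4
tool_pos: [0.593, 0.0608, 0.0779]
tool_rot: [-0.002, 0.788, 0.615, -0.0]
contact_force: [-3.1, 2.6, -12.1]
gripper_width: 0.273
grasp_force: 59.5
```

Run:
```python
from h import *
t,M=tool(); d=t-np.array([.5789,.0068,.0766]); u=np.array([.245,.9695,0]); print(t,d@u,M.T@d,xang(),manip.state()['contact_force'])
```

```text
[0.59297534 0.06075978 0.07789531] 0.05576246687631607 [ 0.05576438  0.00052559 -0.00122813] 1.3251256230672115 [ -3.06548324   2.56706868 -12.06923634]
```

>>> move_arm --increments '[2,0,0,0,0.1,2,0,0,0,0.1,0.8,0,0,0,0.1,0,0,0,0,0.1,0,0,0,0,0.1,0,0,0,0,0.1]'

```text
time: 19.9
tool_pos: [0.5938, 0.0635, 0.0779]
tool_rot: [-0.001, 0.789, 0.614, -0.001]
contact_force: [-5.8, 0.1, -10.2]
gripper_width: 0.276
grasp_force: 59.5
```

Run:
```python
from h import *
t,M=tool(); d=t-np.array([.5789,.0068,.0766]); u=np.array([.245,.9695,0]); print(t,d@u,M.T@d,xang(),manip.state()['contact_force'])
f=grab('wrist');g=grab('top')
im=g['image'];gray=im.max(2)
a,b=283,191; w=gray[b-4:b+5,a-4:a+5].astype(float); w=np.clip(np.median(w)-20-w,0,None); yy,xx=np.mgrid[b-4:b+5,a-4:a+5]; print(ray(g,(w*xx).sum()/w.sum(),(w*yy).sum()/w.sum(),.022))
```

```text
[0.59377265 0.06352429 0.07790601] 0.058638000382211154 [ 0.05863905  0.00052568 -0.0013163 ] 1.3234150635960134 [ -5.79077684   0.10007944 -10.16765752]
[nan nan nan]<stdin>:5: RuntimeWarning: invalid value encountered in scalar divide
```

>>> move_arm --increments '[1.4,-1.2,0,0,0.1,0,0,0,0,0.1,0,0,0,0,0.1,0,0,0,0,0.1]'

```text
time: 20.33
tool_pos: [0.594, 0.0649, 0.0785]
tool_rot: [-0.0, 0.789, 0.615, -0.0]
contact_force: [-3.6, -0.3, -11.4]
gripper_width: 0.278
grasp_force: 59.5
```

>>> move_arm --increments '[0,0,2,0,0.1,0,0,2,0,0.1,0,0,2,0,0.1,0,0,2,0,0.1,0,0,0,0,0.1,0,0,0,0,0.1]'

```text
time: 20.83
tool_pos: [0.5942, 0.0652, 0.0713]
tool_rot: [-0.0, 0.789, 0.615, -0.0]
contact_force: [-5.7, -0.3, -6.6]
gripper_width: 0.277
grasp_force: 60.2
```

>>> move_arm --increments '[0,-0.8,2,0,0.1,0,0,2,0,0.1,0,0,2,0,0.1,0,0,2,0,0.1,0,0,2,0,0.1,0,0,0,0,0.1,0,0,0,0,0.1]'

```text
time: 21.42
tool_pos: [0.5944, 0.0655, 0.0631]
tool_rot: [0.0, 0.789, 0.615, 0.001]
contact_force: [-7.4, 0.4, 0.8]
gripper_width: 0.277
grasp_force: 60.8
```

>>> move_arm --increments '[0,-1.5,1.5,0,0.1,0,0,1.5,0,0.1,0,0,1.5,0,0.1,0,0,1.5,0,0.1,0,0,0,0,0.1,0,0,0,0,0.1,0,0,0,0,0.1]'

```text
time: 22.0
tool_pos: [0.5945, 0.066, 0.0596]
tool_rot: [0.001, 0.789, 0.615, 0.002]
contact_force: [-10.1, 0.2, 7.5]
gripper_width: 0.273
grasp_force: 61.9
```

>>> move_arm --increments '[0,-3,0,0,0.1,0,0,1.5,0,0.1,0,0,1.5,0,0.1,0,0,0,0,0.1,0,0,0,0,0.1,0,0,0,0,0.1]'

```text
time: 22.5
tool_pos: [0.5945, 0.0666, 0.0595]
tool_rot: [0.003, 0.789, 0.615, 0.004]
contact_force: [-6.7, 1.3, 18.0]
gripper_width: 0.275
grasp_force: 63.0
```

Run:
```python
from h import *
g=grab('scene')['image']; s=manip.state(); print(s['tool_pos'],s['contact_force'],s['time'])
cv2.imwrite('pics/end.png',cv2.resize(g[120:320,160:410],None,fx=3,fy=3,interpolation=cv2.INTER_CUBIC))
```

```text
[0.59451876 0.06653089 0.05949349] [-6.42991593 -0.71772145 18.96478909] 22.55
```

View pics/end.png

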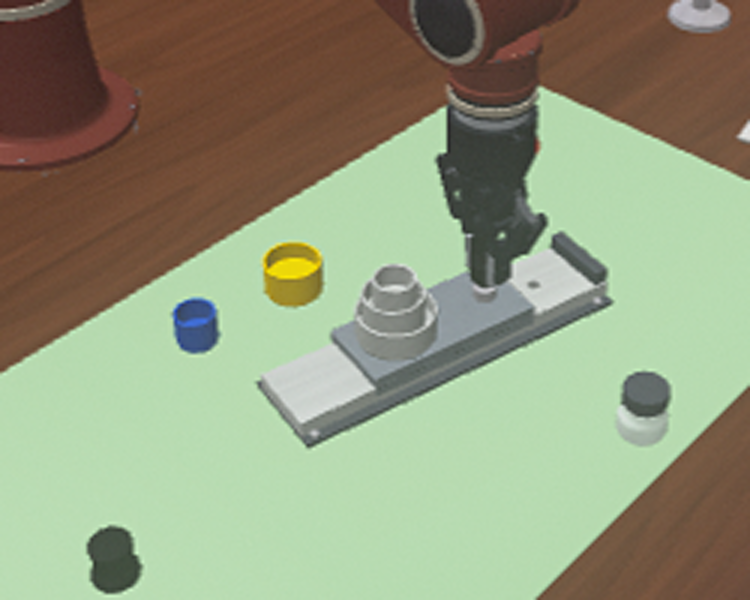

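The picture shows the carriage at the next hole with one hole left ahead of it at (533,285). The cups are nested upright at (397,310), the gripper is on the knob at (490,265), and the loupe and jar are undisturbed.

```bash
python3 -c "
from h import *
print(manip.job_done())"
```

```text
the job is handed in; nothing more can be done
None
```

The job is handed in: both cups are nested upright in size order, the carriage is at the next hole, and the gripper is still holding the knob pressed down against its stop at about 18 N (22.6 s used); the loupe and jar had not moved in the last picture, and the screwdriver, mostly hidden behind the gripper there, was never approached.

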